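Slide a leaded glass panel down onto the light box

ROBOT

A 6-joint arm with a two-finger parallel gripper is mounted at the origin on the work surface. World frame = base frame: x ahead of the robot, y to its left, z up, the work surface at z = 0. Lengths are in mm, angles in rad, forces in N, time in s.
With the tool pointing down it reaches from about 350 to 950 mm from the base axis. Payload 17.4 kg.
Tool frame: the origin (TCP) lies at the very end of the fingers, on their centre line; the grasp point (between the pads) lies 19 mm behind it (pinch_z is the distance from the TCP to the grasp point, in mm); y points along the fingers, x is the direction in which the jaws open and shut, and the axes are right-handed (so a half turn about y gives the same grasp; the last joint's range is limited). The gripper opens to 93 mm and grips with 3 to 60 N. Pads are 15 mm wide; open, the fingers measure 128 mm over their backs; the gripper's body (75 mm by 188 mm) begins 65 mm behind the grasp point.
Start: joints at [1.238, 0.116, 1.442, -0, 1.584, -0.038], TCP at [196.128, 645.884, 218.646] pointing down, gripper open.
Joint ranges: [-2.83, 2.83], [-0.83, 2.19], [0.07, 2.5], [-1.14, 4.28], [0.01, 3], [-2.97, 2.97]. Speed limits (rad/s): [1.89, 1.89, 2.22, 3.14, 3.14, 3.14].

INTERFACE

Orientations are given as a unit quaternion [w, x, y, z].
In Python, from workcell import observe, read_camera, close_job, pinch_z gives the robot as it stands. The module is installed in compiled form; this text tells all that it offers.
- The arm moves only by the tool carry_out, never from a script. Its arguments are lists of equal length, an entry for each row: "offset": the shift along the tool's x, y, z in m, a list of three; "turn": the turn, a rotation vector about the tool's x, y, z in degrees, a list of three; "jaw": the opening, from 0 (shut) to 1 (fully open). In form: {"offset": [[dx, dy, dz], ...], "turn": [[rx, ry, rz], ...], "jaw": [jaw, ...]}. A call has 1 to 10 rows; each row is the pose to reach, as a shift and turn from the pose commanded when the call began, along the tool's axes at that moment; what a row does not reach only later rows make up. A row lasts 1/10 s, in which the tool goes at most 50 mm and 8.59 degrees, less where a joint would pass 70% of its speed; a pose out of reach is approached as far as the arm can. A call with a gripper value outside its range is refused whole. The fingers move at their own pace and stop on an object; "force" is the grip in N (left out, the last holds). Time passes only in rows, so rows that repeat a pose let the fingers close. It gives the time, the measured TCP pose, the force and the opening at its end, in the units of the state.
- observe(): the state, without advancing time (a new reading comes with each control period).
- read_camera(name): name is "side" or "top"; returns a dict with "img" (384x512x3 uint8, blue, green, red), "camera_matrix" (3x3 intrinsics, pixels), "extrinsics" (4x4, takes a point from world to camera coordinates). Camera axes: x right, y up, looking along -z (the intrinsics and any distortion apply to the point x, -y, -z); pixel columns grow to the right and rows downward; lengths in mm; the calibration is good to about 2 mm. A picture is of the moment at which its call begins. There is no depth.
- close_job(): hands the job in, once; it reports no verdict.
The state is a dict: "time": time; "joint_pos": joint angles; "qd": joint speeds; "joint_efforts": joint torques, N m; "tcp_pos": TCP position; "tool_rot": TCP orientation; "ft_force": force on the tool from outside, world axes, zero at the start; "ft_torque": the same for the moment, N m; "finger_gap": finger opening in mm.
Only numpy, scipy, OpenCV 4.12 (cv2) and the standard library are available. Lean on these libraries where they do the work, as an engineer would, in place of code of your own. Each camera call takes 0.05 s, during which the arm holds its last target. There are 200 camera calls.

TASK

Slide the rectangular leaded glass panel off the assembly board and down the small step onto the light box beside it (which may be on the left or the right of the board), so that it ends lying flat, wholly on the light box and roughly square with it. The panel is freshly made and too weak to carry: push or drag it across, never lift it off the surface, tip it up or fling it. Leave the wooden strip and the white hand tool on the board, and the round piece on the cork slab, where they are.

Things in the scene. Friction and masses are not known exactly. Their poses are not given: they have to be found in the camera images.
- board: Fixed plywood assembly board, 320 mm along its x, 260 mm along its y, 30 mm high, on the table. Origin: centre of its underside, z up (top at z = 30 mm). The light box lies at one y end of it and the cork slab at the other, both parallel to the board, each with a gap of 3 to 8 mm.
- lightbox: Fixed flat light box: pale white top in a thin aluminium frame, with a small black switch block on the side towards the robot. 240 mm along its x, 200 mm along its y, 23 mm high, top plain and without any rim, so 7 mm lower than the board. Origin: centre of its underside, z up. It lies at the board's +y or -y side: read its position.
- slab: Fixed cork-topped slab of the same size as the light box (240 x 200 x 23 mm), at the board's other y side, with a round leaded piece lying on it; not the destination. Origin: centre of its underside.
- panel: Loose rectangular leaded glass panel, 0.35 to 0.65 kg, 150 mm along its x, 110 mm along its y, flat underside. Grey lead frame 10 mm wide, 16 mm high; the glass inside lies at 8 mm. Origin: centre of the underside, z up. Starts flat on the board, its x within 0.3 rad of the board's x. On the light box its top still stands 9 mm above the board's top: it can be pushed all the way at one height.
- corner_a (a point): corner of the panel's underside at panel x = +75 mm, y = +55 mm
- corner_b (a point): corner of the panel's underside at panel x = -75 mm, y = +55 mm
- corner_c (a point): corner of the panel's underside at panel x = -75 mm, y = -55 mm
- corner_d (a point): corner of the panel's underside at panel x = +75 mm, y = -55 mm
- lath: Bystander: loose wooden strip 12 x 200 x 12 mm, long along the board's y near its far edge (board x = 145 mm). Origin: centre of its underside.
- lathekin: Bystander: white plastic hand tool about 26 x 140 x 12 mm lying along the board's y near its edge towards the robot (board x = -138 mm). Origin: underside, near the middle.
- roundel: Bystander: round leaded piece, 90 mm across, 10 mm high, flat on the cork slab. Origin: centre of its underside.
Not all that is in view belongs to the job. What is shaped like the panel but orange is not meant.

How it is judged:
By the outcome, as a careful person would: the job done as asked, in the order asked, and still so for the second after the job is handed in, with the robot touching nothing.
It also fails if it takes over 38 s, if anything falls off the work surface, if the arm or the gripper's body presses on something with over 40 N, if the wrist force passes 120 N, or if a joint passes its speed limit or range.

## Working session

There is one attempt and no reset: what is moved stays moved. The work goes in short steps, Python scripts to look and compute and a tool call to move; the robot and the scene stay as the last step left them, time stands still between calls to the robot, and variables do not carry over. Pictures are saved under pics/ and viewed, about 8 in all and at most 12, crops included, and the job is handed in when it is done.

Besides the shell and the picture viewer there is one more tool, called as name(argument=value, ...) on one line, values as JSON. carry_out: Moves the arm, as the interface text tells. Its arguments: {"type":"object","properties":{"offset":{"type":"array","items":{"type":"array","items":{"type":"number"}}},"turn":{"type":"array","items":{"type":"array","items":{"type":"number"}}},"jaw":{"type":"array","items":{"type":"number"}},"force":{"type":"number"}},"required":["offset","turn","jaw"]}

```bash
mkdir -p pics
cat > h.py <<'E'
import numpy as np, cv2
from workcell import observe, read_camera, close_job, pinch_z
def ray(c,uv):
    K,E=np.array(c["camera_matrix"]),np.array(c["extrinsics"])
    uv=np.atleast_2d(uv).astype(float)
    d=np.c_[uv,np.ones(len(uv))]@np.linalg.inv(K).T*[1,-1,-1]
    R,t=E[:3,:3],E[:3,3]
    return -R.T@t, d@R
def onplane(c,uv,z):
    o,d=ray(c,uv); return o+d*((z-o[2])/d[:,2])[:,None]
def proj(c,P):
    K,E=np.array(c["camera_matrix"]),np.array(c["extrinsics"])
    p=(np.atleast_2d(P)@E[:3,:3].T+E[:3,3])*[1,-1,-1]; p=p@K.T
    return p[:,:2]/p[:,2:]
def shot(n,f):
    c=read_camera(n); cv2.imwrite('pics/'+f,c["img"]); return c
E
python3 - <<'E'
from h import *
s=observe(); print({k:np.round(v,3) for k,v in s.items()},pinch_z)
ims=[]
for n in("top","side"):
    c=shot(n,n+"0.png"); print(n,list(c),np.round(c["camera_matrix"],1).tolist(),np.round(ray(c,[256,192])[0]))
E
```

```text
{'time': np.float64(0.0), 'joint_pos': array([ 1.238,  0.117,  1.442,  0.   ,  1.584, -0.038]), 'qd': array([-0.001,  0.002,  0.   ,  0.001,  0.001,  0.   ]), 'joint_efforts': array([ 3.0000e-03, -7.2128e+01, -6.2261e+01,  7.8000e-02,  2.4000e-02,
       -0.0000e+00]), 'tcp_pos': array([196.059, 645.701, 217.898]), 'tool_rot': array([-0.568,  0.568,  0.421, -0.421]), 'ft_force': array([-0.16 , -0.412, -0.317]), 'ft_torque': array([0.003, 0.034, 0.057]), 'finger_gap': np.float64(92.845)} 18.8
top ['img', 'camera_matrix', 'extrinsics'] [[471.1, 0.0, 245.9], [0.0, 471.1, 195.0], [0.0, 0.0, 1.0]] [ 301.  -51. 1380.]
side ['img', 'camera_matrix', 'extrinsics'] [[353.0, 0.0, 257.6], [0.0, 353.0, 195.3], [0.0, 0.0, 1.0]] [ -42. -737.  548.]
```

View pics/top0.png

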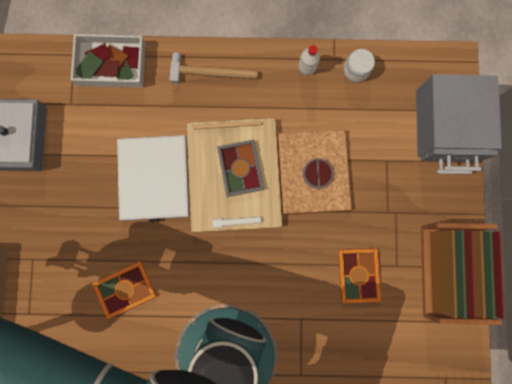

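View pics/side0.png

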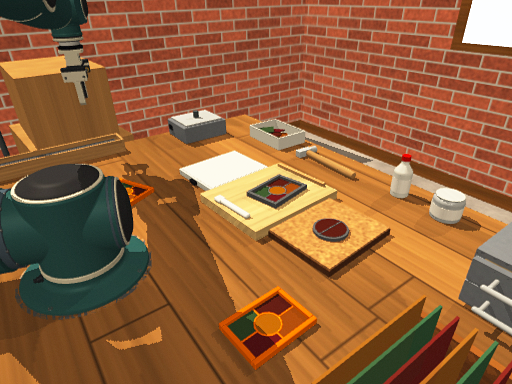

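The top view has +x up and +y to the left. It shows:
- the light box, white, left of the board at (153,178)
- the board at (235,175)
- the cork slab with the roundel at (315,172)

Three things are shaped like the panel: grey-framed at (241,168) on the board, orange at (125,290), and orange at (360,276). The grey one fits, because it has a lead frame and lies on the board. I'll measure it and confirm with a crop.

```bash
cat >> h.py <<'E'
def quad(mask):
    cs,_=cv2.findContours(mask,cv2.RETR_EXTERNAL,cv2.CHAIN_APPROX_NONE)
    k=max(cs,key=cv2.contourArea); return cv2.minAreaRect(k),cv2.convexHull(k)
def panel_mask(c,box):
    # dark / saturated things within a box (u0,v0,u1,v1): grey lead and coloured glass
    h=cv2.cvtColor(c["img"],cv2.COLOR_BGR2HSV); m=np.uint8(h[...,2]<125)*255
    k=np.zeros_like(m); u0,v0,u1,v1=box; k[v0:v1,u0:u1]=m[v0:v1,u0:u1]
    return k
E
python3 - <<'E'
from h import *
c=read_camera("top"); s=read_camera("side")
hs=cv2.cvtColor(c["img"],cv2.COLOR_BGR2HSV)
for p in [(241,168),(222,160),(223,152),(262,180),(210,170),(270,190),(153,178),(183,178),(237,222),(230,126)]:
    print(p,hs[p[1],p[0]],end=' ')
m=panel_mask(c,(205,130,275,208)); r,_=quad(m); print('\npanel',r)
b=cv2.boxPoints(r); print(np.round(onplane(c,b,46),1))
lm=np.zeros_like(m); w=np.uint8((hs[...,1]<40)&(hs[...,2]>150))*255; lm[125:225,105:195]=w[125:225,105:195]
r2,_=quad(lm); print('lightbox',r2); print(np.round(onplane(c,cv2.boxPoints(r2),23),1))
a=cv2.resize(c["img"][105:240,105:290],None,fx=4,fy=4,interpolation=cv2.INTER_CUBIC)
for bb in(b,cv2.boxPoints(r2)):
    cv2.polylines(a,[np.int32((bb-[105,105]+.5)*4)],True,(255,0,255),1)
cv2.imwrite('pics/crop1.png',a)
a=cv2.resize(s["img"][140:250,170:400],None,fx=3.4,fy=3.4,interpolation=cv2.INTER_CUBIC);cv2.imwrite('pics/crop2.png',a)
E
```

```text
(241, 168) [ 15 176 158] (222, 160) [11 32 87] (223, 152) [  3 157  70] (262, 180) [ 15  76 121] (210, 170) [ 18  98 192] (270, 190) [ 18 101 185] (153, 178) [ 23  22 206] (183, 178) [ 20  22 206] (237, 222) [ 21  24 205] (230, 126) [ 16 120 168] 
panel ((240.75003051757812, 167.75), (50.4018440246582, 38.04652786254883), 78.69007110595703)
[[594.8  38.8  46. ]
 [618.6 -68.5  46. ]
 [475.  -98.9  46. ]
 [451.8   7.2  46. ]]
lightbox ((151.83013916015625, 177.58346557617188), (81.24762725830078, 68.71842956542969), 87.79740142822266)
[[620.1 338.8  23. ]
 [631.5 137.   23. ]
 [392.4 120.3  23. ]
 [381.4 318.1  23. ]]
```

View pics/crop1.png

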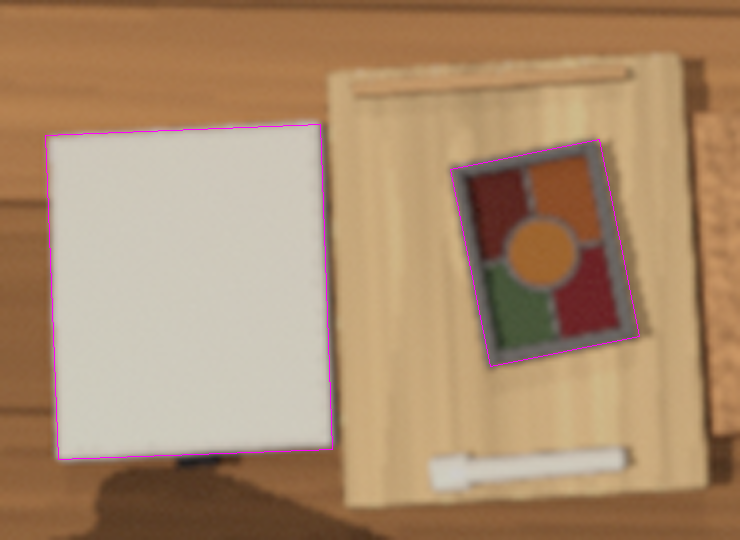

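View pics/crop2.png

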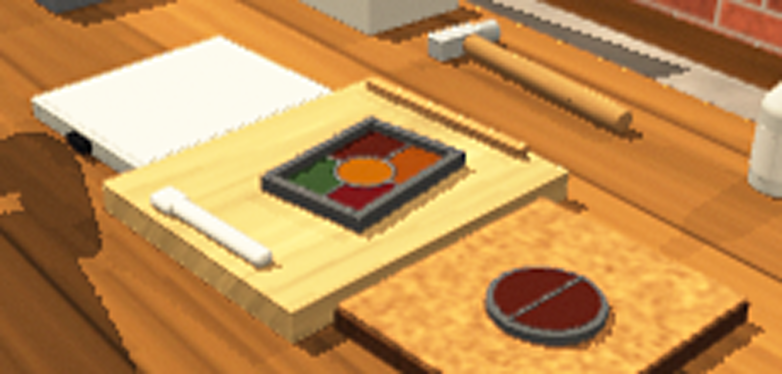

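The crop confirms the grey lead-framed panel on the board. Its outline fits, with crop corners at (450,168), (600,139), (639,336) and (490,366). The light box lies on the +y side. Next I'll check heights from both views and work out the move to the start of the push.

```bash
cat >> h.py <<'E'
from scipy.spatial.transform import Rotation as Ro
def goal_R(yaw,flip):  # tool x along +-(cos yaw, sin yaw), z down
    x=np.array([np.cos(yaw),np.sin(yaw),0])*flip; z=np.array([0,0,-1.]); return Ro.from_matrix(np.c_[x,np.cross(z,x),z])
def move(p0,R0,p,R):
    return (R0.inv().apply(np.array(p)-p0)/1000).round(4),(R0.inv()*R).as_rotvec(degrees=True).round(2)
def tri(c1,p1,c2,p2):
    o1,d1=ray(c1,p1);o2,d2=ray(c2,p2);d1,d2=d1[0],d2[0]
    t=np.linalg.lstsq(np.c_[d1,-d2],o2-o1,rcond=None)[0]; a,b=o1+d1*t[0],o2+d2*t[1]
    return (a+b)/2,np.linalg.norm(a-b)
E
python3 - <<'E'
from h import *
c=read_camera("top"); s=read_camera("side")
f=lambda p:np.array(p)/3.4+[170,140]-.35
g=lambda p:np.array(p)/4+[105,105]-.4
for n,a,b in [("p++",(452,169),(373,118)),("p+-",(600,140),(466,153)),("p--",(638,335),(362,217)),("p-+",(490,365),(262,180)),
  ("lb++",(46,136),(220,37)),("lb-+",(58,460),(33,101)),
  ("bd-- ",(707,488),(293,310)),("bd+-",(681,54),(567,172)),("bd-+",(346,506),(104,184))]:
    P,e=tri(c,g(a),s,f(b)); print(n,P.round(1),round(e,1))
o=observe(); R0=Ro.from_quat(o["tool_rot"],scalar_first=True); print(R0.as_matrix().round(3))
p0=np.array([196.128,645.884,218.646]); y=np.radians(12.4)
for z in(150,):
  for fl in(1,-1): print(move(p0,R0,[554,-115,z],goal_R(y,fl)))
E
```

```text
p++ [596.4  36.9  42.9] 2.8
p+- [617.9 -68.7  44.2] 0.7
p-- [476.4 -98.3  45.2] 0.5
p-+ [452.9   7.6  39.8] 1.3
lb++ [621.4 339.5  17.3] 1.7
lb-+ [382.1 319.6  16.1] 1.2
bd--  [ 369.5 -150.    30.1] 2.0
bd+- [ 686.7 -126.9   27.5] 2.6
bd-+ [352.  108.8  25. ] 1.0
[[ 0.291 -0.    -0.957]
 [ 0.957 -0.     0.291]
 [-0.    -1.     0.   ]]
(array([-0.6241,  0.0689, -0.5635]), array([-80.7 ,  47.28,  47.25]))
(array([-0.6241,  0.0689, -0.5635]), array([-52.87, -90.24, -90.25]))
```

Heights agree with the text: panel top about 43, board about 28–30, light box about 17 (text 23; noise of a few mm). Tool y is the axis along the fingers, so I'll correct the frame.

```bash
cat >> h.py <<'E'
def goal_R(yaw,flip):  # tool x along +-(cos yaw, sin yaw), y (fingers) down
    x=np.array([np.cos(yaw),np.sin(yaw),0])*flip; y=np.array([0,0,-1.]); return Ro.from_matrix(np.c_[x,y,np.cross(x,y)])
E
python3 - <<'E'
from h import *
o=observe(); R0=Ro.from_quat(o["tool_rot"],scalar_first=True)
p0=np.array([196.128,645.884,218.646]); y=np.radians(12.4)
for fl in(1,-1): print(move(p0,R0,[554,-118,150],goal_R(y,fl)))
E
```

```text
(array([-0.6269,  0.0689, -0.5644]), array([ 1.000e-02,  6.071e+01, -2.000e-02]))
(array([-0.6269,  0.0689, -0.5644]), array([-3.0000e-02, -1.1929e+02, -1.0000e-02]))
```

carry_out(offset=[[-0.31,0,-0.28],[-0.31,0,-0.28],[-0.31,0,-0.28],[-0.31,0,-0.28],[-0.31,0,-0.28],[-0.31,0,-0.28],[-0.31,0,-0.28],[-0.31,0,-0.28],[-0.31,0,-0.28],[-0.31,0,-0.28]], turn=[[0,60.7,0],[0,60.7,0],[0,60.7,0],[0,60.7,0],[0,60.7,0],[0,60.7,0],[0,60.7,0],[0,60.7,0],[0,60.7,0],[0,60.7,0]], jaw=[1,1,1,1,1,1,1,1,1,1])

```text
time: 1.3
tcp_pos: [374.8, 266.0, 218.9]
tool_rot: [0.703, -0.703, -0.076, 0.075]
ft_force: [-0.8, 0.6, 0.9]
finger_gap: 92.6
```

```bash
cat > st.py <<'E'
from h import *
import sys
o=observe(); R=Ro.from_quat(o["tool_rot"],scalar_first=True); M=R.as_matrix()
print('t',round(float(o['time']),2),'tcp',np.round(o['tcp_pos'],1),'yaw',np.degrees(np.arctan2(M[1,0],M[0,0])).round(2),'y',M[:,1].round(3),'F',np.round(o['ft_force'],1),'j',np.round(o['joint_pos'],2))
if len(sys.argv)>4:
    a=list(map(float,sys.argv[1:])); print(move(np.array(o['tcp_pos']),R,a[:3],goal_R(np.radians(a[3]),1)))
E
python3 st.py 554 -118 150 12.4
```

```text
t 1.3 tcp [374.8 266.  218.9] yaw 12.22 y [ 0.001  0.    -1.   ] F [-0.8  0.6  0.9] j [ 0.56 -0.37  1.88 -0.    1.63  0.35]
(array([ 0.0938,  0.069 , -0.4132]), array([ 0.  , -0.18,  0.05]))
```

carry_out(offset=[[0.094,0.07,-0.412],[0.094,0.07,-0.412],[0.094,0.07,-0.412],[0.094,0.07,-0.412],[0.094,0.07,-0.412],[0.094,0.07,-0.412],[0.094,0.07,-0.412],[0.094,0.07,-0.412],[0.094,0.07,-0.412],[0.094,0.07,-0.412]], turn=[[0,0,0],[0,0,0],[0,0,0],[0,0,0],[0,0,0],[0,0,0],[0,0,0],[0,0,0],[0,0,0],[0,0,0]], jaw=[1,1,1,1,1,1,1,1,1,1])

```text
time: 2.3
tcp_pos: [555.1, -116.0, 147.1]
tool_rot: [0.703, -0.703, -0.075, 0.076]
ft_force: [0.4, 0.4, -0.2]
finger_gap: 93.0
```

```bash
python3 st.py 554 -116 35 12.4
```

```text
t 2.3 tcp [ 555.1 -116.   147.1] yaw 12.29 y [-0.002  0.    -1.   ] F [ 0.4  0.4 -0.2] j [-0.25 -0.09  1.77 -0.    1.47 -0.47]
(array([-0.0009,  0.1121,  0.0002]), array([-0.04, -0.11, -0.11]))
```

carry_out(offset=[[0,0.03,0],[0,0.06,0],[0,0.085,0],[0,0.1,0],[0,0.105,0],[0,0.108,0],[0,0.11,0],[0,0.11,0]], turn=[[0,0,0],[0,0,0],[0,0,0],[0,0,0],[0,0,0],[0,0,0],[0,0,0],[0,0,0]], jaw=[1,1,1,1,1,1,1,1])

```text
time: 3.1
tcp_pos: [554.7, -114.3, 39.5]
tool_rot: [-0.703, 0.703, 0.077, -0.076]
ft_force: [0.3, -0.3, 0.1]
finger_gap: 93.1
```

```bash
python3 - <<'E'
from h import *
c=shot("side","s2.png"); t=read_camera("top")
a=cv2.resize(c["img"][130:250,180:380],None,fx=3.5,fy=3.5,interpolation=cv2.INTER_CUBIC);cv2.imwrite('pics/c3.png',a)
E
python3 st.py 550 -94 35 12.4
```

```text
t 3.2 tcp [ 554.7 -114.3   39.4] yaw 12.41 y [ 0.001 -0.    -1.   ] F [ 0.8 -0.1  0.2] j [-0.25 -0.01  1.87  0.    1.28 -0.46]
(array([-0.0002,  0.0044,  0.0209]), array([0.02, 0.01, 0.05]))
```

View pics/c3.png

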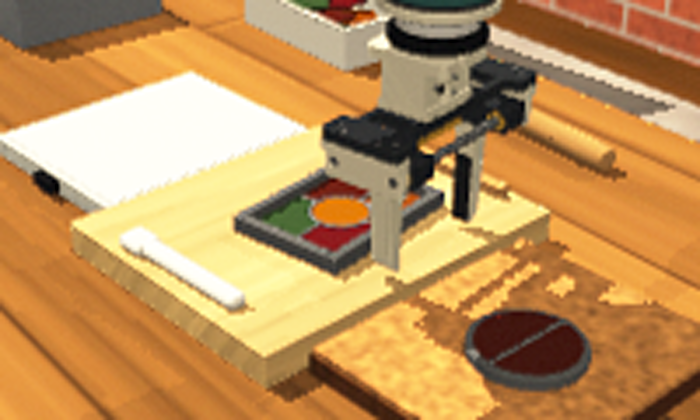

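The fingers stand behind the panel's -y edge, clear of the lath and the tool (pixels: near finger (385,265), panel edge (335,270)). I'll lower 5 mm and approach slowly.

carry_out(offset=[[0,0.002,0],[0,0.004,0.002],[0,0.005,0.005],[0,0.005,0.008],[0,0.005,0.011],[0,0.005,0.014],[0,0.005,0.017],[0,0.005,0.02],[0,0.005,0.023],[0,0.005,0.025]], turn=[[0,0,0],[0,0,0],[0,0,0],[0,0,0],[0,0,0],[0,0,0],[0,0,0],[0,0,0],[0,0,0],[0,0,0]], jaw=[1,1,1,1,1,1,1,1,1,1])

```text
time: 4.2
tcp_pos: [549.0, -89.8, 33.7]
tool_rot: [-0.703, 0.703, 0.077, -0.076]
ft_force: [0.7, -3.4, 0.2]
finger_gap: 93.2
```

```bash
python3 st.py 545 -61 35 8.2
```

```text
t 4.2 tcp [549.  -89.8  33.7] yaw 12.42 y [ 0.    -0.001 -1.   ] F [ 0.7 -3.4  0.2] j [-0.21 -0.03  1.9  -0.    1.27 -0.42]
(array([ 0.0023, -0.0013,  0.029 ]), array([0.03, 4.22, 0.01]))
```

Contact at about 3.4 N. I'll push while turning gently.

carry_out(offset=[[0,0,0.003],[0.0,-0.001,0.006],[0.001,-0.001,0.009],[0.001,-0.001,0.012],[0.001,-0.001,0.015],[0.001,-0.001,0.018],[0.002,-0.001,0.021],[0.002,-0.001,0.024],[0.002,-0.001,0.027],[0.002,-0.001,0.03]], turn=[[0,0.4,0],[0,0.8,0],[0,1.2,0],[0,1.6,0],[0,2.0,0],[0,2.4,0],[0,2.8,0],[0,3.2,0],[0,3.6,0],[0,4.0,0]], jaw=[1,1,1,1,1,1,1,1,1,1])

```text
time: 5.2
tcp_pos: [544.4, -59.9, 34.7]
tool_rot: [-0.705, 0.705, 0.052, -0.052]
ft_force: [0.7, -3.3, 0.4]
finger_gap: 93.0
```

```bash
python3 st.py 539 -28 35 4.0
```

```text
t 5.2 tcp [544.4 -59.9  34.7] yaw 8.38 y [ 0. -0. -1.] F [ 0.7 -3.3  0.4] j [-0.16 -0.05  1.92 -0.    1.27 -0.3 ]
(array([-0.0007, -0.0003,  0.0324]), array([0.  , 4.38, 0.01]))
```

carry_out(offset=[[0,0,0.003],[0,0,0.006],[0,0,0.009],[0,0,0.012],[0,0,0.016],[0,0,0.019],[0,0,0.022],[0,0,0.025],[-0.001,0,0.029],[-0.001,0,0.032]], turn=[[0,0.4,0],[0,0.9,0],[0,1.3,0],[0,1.8,0],[0,2.2,0],[0,2.6,0],[0,3.1,0],[0,3.5,0],[0,4.0,0],[0,4.4,0]], jaw=[1,1,1,1,1,1,1,1,1,1])

```text
time: 6.2
tcp_pos: [538.6, -28.3, 34.7]
tool_rot: [0.707, -0.707, -0.025, 0.025]
ft_force: [-0.4, -3.0, -0.1]
finger_gap: 92.8
```

```bash
python3 - <<'E'
from h import *
t=read_camera("top");c=read_camera("side")
a=cv2.resize(t["img"][110:240,105:290],None,fx=2.1,fy=2.1,interpolation=cv2.INTER_CUBIC)
b=cv2.resize(c["img"][130:246,180:360],None,fx=2.2,fy=2.35,interpolation=cv2.INTER_CUBIC)[:a.shape[0]]
cv2.imwrite('pics/c4.png',np.hstack([a[:b.shape[0]],b]))
E
python3 st.py 510.4 166 35 4.0
```

```text
t 6.3 tcp [538.7 -28.1  34.7] yaw 4.0 y [-0.     0.001 -1.   ] F [0.3 1.1 0.2] j [-0.1  -0.07  1.93  0.    1.27 -0.17]
(array([-0.0147, -0.0002,  0.1956]), array([-0.03,  0.  , -0.  ]))
```

View pics/c4.png

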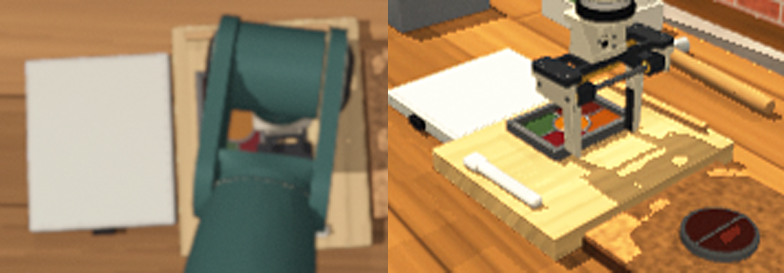

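The panel follows both fingers and is square with the board: panel at (570,125) and fingers on its rear edge in the right half. The lath and the tool are untouched. Pushing on.

carry_out(offset=[[0,0,0.004],[-0.001,0,0.008],[-0.001,0,0.012],[-0.001,0,0.016],[-0.002,0,0.02],[-0.002,0,0.024],[-0.002,0,0.028],[-0.003,0,0.032],[-0.003,0,0.036],[-0.003,0,0.04]], turn=[[0,0,0],[0,0,0],[0,0,0],[0,0,0],[0,0,0],[0,0,0],[0,0,0],[0,0,0],[0,0,0],[0,0,0]], jaw=[1,1,1,1,1,1,1,1,1,1])

```text
time: 7.3
tcp_pos: [532.9, 11.4, 34.6]
tool_rot: [-0.707, 0.707, 0.025, -0.025]
ft_force: [0.0, -3.5, 0.7]
finger_gap: 92.8
```

carry_out(offset=[[0,0,0.003],[-0.001,0,0.006],[-0.001,0,0.009],[-0.001,0,0.012],[-0.001,0,0.015],[-0.001,0,0.018],[-0.002,0,0.021],[-0.002,0,0.024],[-0.002,0,0.027],[-0.002,0,0.03]], turn=[[0,0,0],[0,0,0],[0,0,0],[0,0,0],[0,0,0],[0,0,0],[0,0,0],[0,0,0],[0,0,0],[0,0,0]], jaw=[1,1,1,1,1,1,1,1,1,1])

```text
time: 8.3
tcp_pos: [528.9, 41.1, 34.7]
tool_rot: [-0.707, 0.707, 0.025, -0.025]
ft_force: [0.3, -4.3, -0.0]
finger_gap: 92.9
```

```bash
python3 st.py 510.4 166 35 4.0
```

```text
t 8.3 tcp [528.9  41.1  34.7] yaw 4.01 y [-0. -0. -1.] F [ 0.3 -4.3 -0. ] j [ 0.03 -0.09  1.95 -0.    1.28 -0.04]
(array([-0.0097, -0.0003,  0.1259]), array([ 0.  ,  0.01, -0.  ]))
```

carry_out(offset=[[0,0,0.002],[0,0,0.004],[0,0,0.006],[-0.001,0,0.008],[-0.001,0,0.01],[-0.001,0,0.012],[-0.001,0,0.014],[-0.001,0,0.016],[-0.001,0,0.018],[-0.002,0,0.02]], turn=[[0,0,0],[0,0,0],[0,0,0],[0,0,0],[0,0,0],[0,0,0],[0,0,0],[0,0,0],[0,0,0],[0,0,0]], jaw=[1,1,1,1,1,1,1,1,1,1])

```text
time: 9.3
tcp_pos: [525.7, 60.8, 34.8]
tool_rot: [0.707, -0.707, -0.025, 0.025]
ft_force: [1.9, -4.4, 1.7]
finger_gap: 92.9
```

```bash
python3 - <<'E'
from h import *
c=read_camera("side")
cv2.imwrite('pics/c5.png',cv2.resize(c["img"][130:240,170:350],None,fx=4,fy=4,interpolation=cv2.INTER_CUBIC))
E
python3 st.py 510.4 166 35 4.0
```

```text
t 9.35 tcp [525.6  61.1  34.8] yaw 4.01 y [ 0.001  0.    -1.   ] F [ 2.  -2.7  1.4] j [ 0.07 -0.09  1.96  0.    1.28 -0.  ]
(array([-0.0078, -0.0002,  0.1057]), array([-0.01,  0.01,  0.03]))
```

View pics/c5.png

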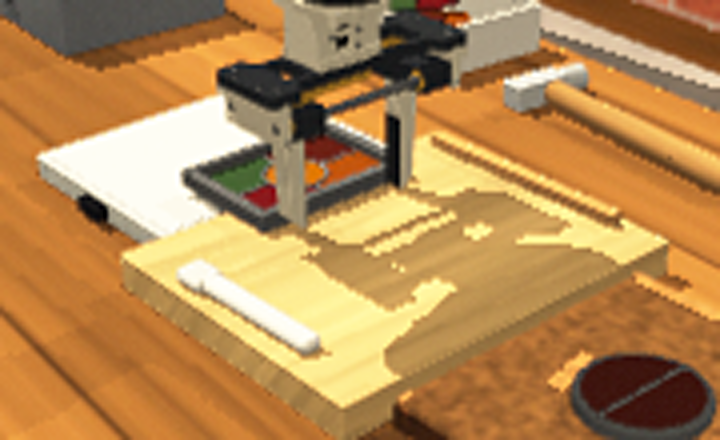

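The panel's front edge (185,180) has come down onto the light box. Both fingers are still behind the rear edge at (293,225) and (400,185). I'll go on slowly.

carry_out(offset=[[0,0,0.0025],[0,0,0.005],[-0.001,0,0.0075],[-0.001,0,0.01],[-0.001,0,0.0125],[-0.001,0,0.015],[-0.001,0,0.0175],[-0.001,0,0.02],[-0.002,0,0.0225],[-0.002,0,0.025]], turn=[[0,0,0],[0,0,0],[0,0,0],[0,0,0],[0,0,0],[0,0,0],[0,0,0],[0,0,0],[0,0,0],[0,0,0]], jaw=[1,1,1,1,1,1,1,1,1,1])

```text
time: 10.35
tcp_pos: [521.3, 85.8, 34.3]
tool_rot: [0.707, -0.707, -0.025, 0.025]
ft_force: [0.8, -2.2, -1.9]
finger_gap: 93.5
```

carry_out(offset=[[0,0,0.0025],[0,0,0.005],[-0.001,0,0.0075],[-0.001,0,0.01],[-0.001,0,0.0125],[-0.001,0,0.015],[-0.001,0,0.0175],[-0.001,0,0.02],[-0.002,0,0.0225],[-0.002,0,0.025]], turn=[[0,0,0],[0,0,0],[0,0,0],[0,0,0],[0,0,0],[0,0,0],[0,0,0],[0,0,0],[0,0,0],[0,0,0]], jaw=[1,1,1,1,1,1,1,1,1,1])

```text
time: 11.35
tcp_pos: [517.9, 110.5, 34.7]
tool_rot: [-0.707, 0.707, 0.025, -0.025]
ft_force: [0.7, -2.2, -2.5]
finger_gap: 92.7
```

```bash
python3 - <<'E'
from h import *
c=read_camera("side")
cv2.imwrite('pics/c6.png',cv2.resize(c["img"][130:240,170:350],None,fx=4,fy=4,interpolation=cv2.INTER_CUBIC))
E
python3 st.py 510.4 166 34 4.0
```

```text
t 11.4 tcp [517.9 110.8  34.7] yaw 4.02 y [-0.  0. -1.] F [-1.2 -2.  -1.3] j [ 0.16 -0.09  1.95  0.    1.28  0.09]
(array([-0.0036,  0.0007,  0.0556]), array([-0.01,  0.02, -0.  ]))
```

View pics/c6.png

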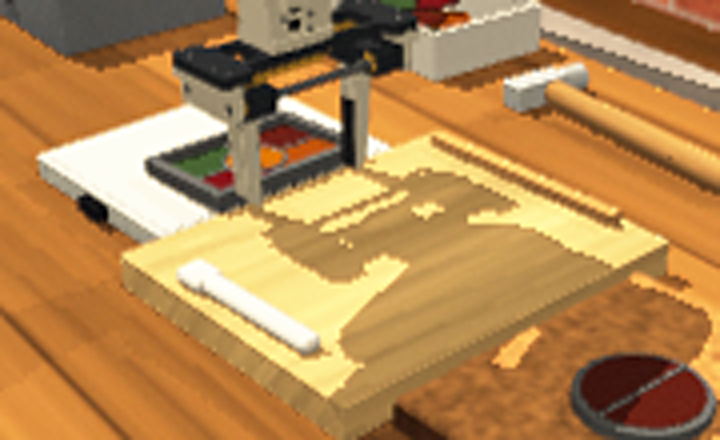

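The panel (245,160) is nearly off the board, with its rear edge at the step. The remaining push is about 55 mm.

carry_out(offset=[[0,0,0.002],[0,0,0.004],[0,0,0.006],[-0.001,0.0005,0.009],[-0.001,0.0005,0.012],[-0.001,0.0005,0.015],[-0.001,0.0005,0.018],[-0.001,0.0005,0.021],[-0.001,0.0005,0.024],[-0.002,0.0005,0.027]], turn=[[0,0,0],[0,0,0],[0,0,0],[0,0,0],[0,0,0],[0,0,0],[0,0,0],[0,0,0],[0,0,0],[0,0,0]], jaw=[1,1,1,1,1,1,1,1,1,1])

```text
time: 12.4
tcp_pos: [514.5, 137.2, 34.5]
tool_rot: [-0.707, 0.707, 0.025, -0.024]
ft_force: [2.0, -4.7, 2.7]
finger_gap: 92.7
```

carry_out(offset=[[0,0,0.003],[0,0,0.006],[-0.001,0,0.009],[-0.001,0,0.012],[-0.001,0,0.015],[-0.001,0,0.018],[-0.001,0,0.021],[-0.001,0,0.024],[-0.002,0,0.026],[-0.002,0,0.028]], turn=[[0,0,0],[0,0,0],[0,0,0],[0,0,0],[0,0,0],[0,0,0],[0,0,0],[0,0,0],[0,0,0],[0,0,0]], jaw=[1,1,1,1,1,1,1,1,1,1])

```text
time: 13.4
tcp_pos: [510.3, 165.0, 34.4]
tool_rot: [-0.707, 0.707, 0.025, -0.025]
ft_force: [-0.4, -5.4, 3.8]
finger_gap: 93.2
```

```bash
python3 st.py 510.4 166 34 4.0
```

```text
t 13.4 tcp [510.3 165.   34.4] yaw 4.01 y [ 0. -0. -1.] F [-0.4 -5.4  3.8] j [ 0.27 -0.07  1.94 -0.    1.27  0.2 ]
(array([0.0002, 0.0004, 0.001 ]), array([0.01, 0.01, 0.03]))
```

carry_out(offset=[[0,0,-0.004],[0,0,-0.01],[0,0,-0.02],[0,0,-0.03],[0,-0.03,-0.035],[0,-0.07,-0.05],[0,-0.11,-0.09],[0,-0.14,-0.14],[0,-0.15,-0.19],[0,-0.15,-0.24]], turn=[[0,0,0],[0,0,0],[0,0,0],[0,0,0],[0,0,0],[0,0,0],[0,0,0],[0,0,0],[0,0,0],[0,0,0]], jaw=[1,1,1,1,1,1,1,1,1,1])

```text
time: 14.4
tcp_pos: [526.1, -62.5, 185.7]
tool_rot: [-0.706, 0.707, 0.026, -0.024]
ft_force: [1.6, -0.8, 0.2]
finger_gap: 92.6
```

carry_out(offset=[[0,0,-0.05],[0,0,-0.1],[0,0,-0.15],[0,0,-0.2],[0,0,-0.23],[0,0,-0.25],[0,0,-0.25]], turn=[[0,0,0],[0,0,0],[0,0,0],[0,0,0],[0,0,0],[0,0,0],[0,0,0]], jaw=[1,1,1,1,1,1,1])

```text
time: 15.1
tcp_pos: [542.9, -311.7, 182.7]
tool_rot: [0.707, -0.707, -0.024, 0.024]
ft_force: [-0.2, -0.5, 0.0]
finger_gap: 93.0
```

```bash
python3 - <<'E'
from h import *
c=read_camera("top"); s=read_camera("side")
r,_=quad(panel_mask(c,(118,135,190,222))); b=cv2.boxPoints(r); P=onplane(c,b,39); print(r,P.round(1),P.mean(0).round(1))
hs=cv2.cvtColor(c["img"],cv2.COLOR_BGR2HSV)
a=cv2.resize(c["img"][105:240,105:220],None,fx=3.4,fy=3.4,interpolation=cv2.INTER_CUBIC)
cv2.polylines(a,[np.int32((b-[105,105]+.5)*3.4)],True,(255,0,255),1)
e=cv2.resize(s["img"][130:245,170:270],None,fx=4,fy=4,interpolation=cv2.INTER_CUBIC)[:a.shape[0]]
n=min(len(a),len(e)); cv2.imwrite('pics/c7.png',np.hstack([a[:n],e[:n]]))
E
python3 st.py
```

```text
((151.22329711914062, 176.93191528320312), (49.65947723388672, 37.33832931518555), 88.56790161132812) [[575.  285.8  39. ]
 [579.6 177.7  39. ]
 [435.1 168.9  39. ]
 [430.6 275.7  39. ]] [505.1 227.   39. ]
t 15.2 tcp [ 543.2 -309.2  183.1] yaw 3.99 y [-0.     0.001 -1.   ] F [ 0.3  0.6 -0.2] j [-0.56  0.02  1.6   0.    1.52 -0.63]
```

View pics/c7.png

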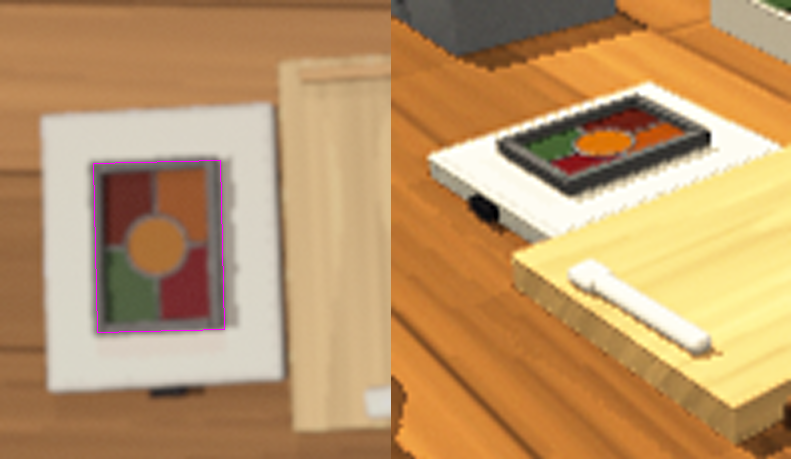

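The panel lies flat and square, centred at (505,227) on the light box, which is centred at (506,228). I'll check the bystanders against the first picture and hand in.

Run:
```python
from h import *
a=cv2.imread('pics/side0.png'); b=read_camera("side")["img"]
def white(i): 
    h=cv2.cvtColor(i,cv2.COLOR_BGR2HSV); m=np.uint8((h[...,1]<60)&(h[...,2]>170))*255; k=m*0; k[185:225,205:262]=m[185:225,205:262]; return quad(k)[0]
def dark(i):
    h=cv2.cvtColor(i,cv2.COLOR_BGR2HSV); m=np.uint8(h[...,2]<115)*255; k=m*0; k[195:248,305:358]=m[195:248,305:358]; return quad(k)[0]
print(white(a),white(b)); print(dark(a),dark(b))
d=cv2.absdiff(a,b).max(2); print('lath diff',d[160:195,275:330].mean().round(1), 'roundel',d[212:245,310:352].mean().round(1))
close_job()
```

```text
((231.9994354248047, 205.63427734375), (38.81178283691406, 6.9628005027771), 29.981637954711914) ((231.43038940429688, 206.10675048828125), (39.149192810058594, 7.210734844207764), 33.11134338378906)
((330.5, 230.0), (22.0, 35.0), 90.0) ((330.5, 230.0), (22.0, 35.0), 90.0)
lath diff 47.4 roundel 5.5
the job is handed in; nothing more can be done
```

I pushed the panel off the board, down the step and onto the light box, using the rear edge and both open fingers at one height. I squared it with the light box along the way, then backed the arm clear and handed in the job at about 15 s.

- **Panel:** in both views it lies flat and wholly on the light box. Its centre measures (505, 227) mm against about (506, 228) for the light box. Its yaw is about 3.5° from the top view against about 4° for the light box. The end-of-call wrist force readings stayed under about 7 N.
- **Round piece:** its outline in the side view is unchanged from the first picture.
- **White tool:** it fits within 1 pixel of its first position. The fitted angle differed by about 3°, which I put down to mask or shadow noise since nothing came near it. I did not confirm that separately.
- **Wooden strip:** the image-difference check was inconclusive (mean 47), because that patch also covers where the panel used to be and, probably, the arm's shadow. The strip was in its place in the side-view pictures during the push. The final view showed only one end of it, also in place.
- **Height check:** the two-view reading for the light box top (16–17 mm) disagreed with the stated 23 mm. The board and panel heights agreed within a few mm, so I kept the stated value.

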